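# Push the points cover into the corner of the angle stop

## Robot

A 6-joint arm with a two-finger parallel gripper is mounted at the origin on the work surface. World frame = base frame: x ahead of the robot, y to its left, z up, the work surface at z = 0. Lengths are in m, angles in rad, forces in N, time in s.
With the tool pointing down it reaches from about 0.35 to 0.975 m from the base axis. Payload 4.9 kg.
Tool frame: the origin (TCP) lies on the mounting face of the last link; the fingertips stand 173 mm ahead of it and the grasp point (between the pads) lies 155 mm ahead of it (tcp_to_grasp is the distance from the TCP to the grasp point, in m); z points along the fingers, y is the line along which they close (so a half turn about z gives the same grasp; the last joint's range is limited). The gripper opens to 85 mm and grips with 20 to 120 N. Pads are 22 mm wide; open, the fingers measure 114 mm over their backs; the gripper's body (76 mm by 85 mm) begins 54 mm behind the grasp point. The pads swing forward as they close: fully open they stand 13 mm farther back than shut.
Start: joints at [-1.348, 0.053, 1.613, -0, 1.476, -0.119], TCP at [0.209, -0.589, 0.405] pointing down, gripper open.
Joint ranges: [-3.01, 3.01], [-1.01, 2.22], [0.06, 2.58], [-1.02, 4.17], [0.09, 2.62], [-3.14, 3.14]. Speed limits (rad/s): [2.57, 2.57, 3.14, 3.14, 3.14, 3.14].

## Interface

Orientations are given as a rotation vector (axis times angle).
In Python, from station import get_obs, get_image, calibration, finish_job, tcp_to_grasp gives the robot as it stands. The module is installed in compiled form; this text tells all that it offers.
- The arm moves only by the tool arm_command, never from a script. Its argument "plan" is a list that holds one entry, the list of rows, each a list of 6 numbers: the shift along the tool's x, y, z in cm, then the turn, a rotation vector about the tool's x, y, z in rad. A call has 1 to 12 rows; each row is the pose to reach, as a shift and turn from the pose commanded when the call began, along the tool's axes at that moment; what a row does not reach only later rows make up. A row lasts 1/12 s, in which the tool goes at most 41.7 mm and 7.16 degrees, less where a joint would pass 70% of its speed; a pose out of reach is approached as far as the arm can. A call with a gripper value outside its range is refused whole. "gripper" is the closure, from -1 (fully open) to 1 (shut), set as the call begins (left out, the last holds). The fingers move at their own pace and stop on an object; "force" is the grip in N (left out, the last holds). Time passes only in rows, so rows that repeat a pose let the fingers close. It gives the time, the measured TCP pose, the force, the opening and the grip force at its end, in the units of the state.
- get_obs(): the state, without advancing time (a new reading comes with each control period).
- get_image(name): name is "side" or "top" or "wrist"; returns (picture, depth): 384x512x3 uint8, blue, green, red; 384x512 float32, m along the optical axis (not along the pixel's ray), 0 where there is no reading.
- calibration(name): a dict with "fx", "fy", "cx", "cy" (pixels), "pose" (4x4, takes a point from camera to world coordinates). Camera axes: x right, y up, looking along -z (the intrinsics and any distortion apply to the point x, -y, -z); pixel columns grow to the right and rows downward; lengths in m; the calibration is good to about 2 mm. A picture is of the moment at which its call begins: read the wrist's pose just before it. calibration takes no time and is no camera call; for the wrist camera it gives the pose at the moment of the call.
- finish_job(): hands the job in; it is judged then, once.
The state is a dict: "t": time; "q": joint angles; "dq": joint speeds; "effort": joint torques, N m; "tool_pos": TCP position; "tool_rot": TCP orientation; "contact_force": force on the tool from outside, world axes, zero at the start; "wrist_torque": the same for the moment, N m; "opening": finger opening in m; "grip_force": force on a finger pad.
Only numpy, scipy, OpenCV 4.12 (cv2) and the standard library are available. Lean on these libraries where they do the work, as an engineer would, in place of code of your own. Each camera call takes 0.05 s, during which the arm holds its last target. There are 200 camera calls.

## Task

Push the oblong brown bakelite points cover along the bench top, without picking it up or tipping it, into the corner of the steel angle stop: one long side flat against the stop's longer leg and one end against its shorter leg, square and ready for its screw holes to be cleaned out. Leave the other loose things where they lie and take your hand away when the cover is home.

Things in the scene. Friction and masses are not known exactly. Their poses are not given: they have to be found in the camera images.
- cover: oblong brown bakelite points cover, a loose block 56 mm (its x) by 84 mm (its y), 26 mm high, edges rounded 4 mm, about 0.15 kg. Origin: centre of its underside; z up. Starts inside the stop's L, 40 mm or more from both legs, turned up to 0.5 rad from it. Seated, its origin is at x = -0.028, y = -0.042 in the stop's frame, axes along the stop's (a half turn is the same)
- stop: fixed dark steel L of two upright legs 22 mm high, 5 mm thick, with flanges 5 mm thick, 30 mm wide outside the L. Origin: inside corner at bench height, z up. Longer leg: inside face x = 0, from the origin 260 mm along -y. Shorter leg: inside face y = 0, 130 mm along -x, towards the robot. The inside is x < 0, y < 0. Turned -0.12 to 0.3 rad from the world axes
- condenser: small tarnished aluminium cylinder, 18 mm across, 34 mm long, lying, with a flat bracket under it, a loose bystander standing around the stop. Origin: centre of its underside
- puller: rusty steel flywheel puller, a bar 100 x 26 mm (long along its y), centre bolt standing 69 mm high, a loose bystander standing around the stop. Origin: centre of its underside
- gauge: folded steel feeler gauge set, 100 x 22 x 10 mm (long along its x), a loose bystander standing around the stop. Origin: centre of its underside
- cap: round brown bakelite cap, 60 mm across, 34 mm high with a central stub (not the points cover), a loose bystander standing around the stop. Origin: centre of its underside
- wrench: steel wrench 150 mm long, lying (long along its x), a loose bystander standing around the stop. Origin: centre of its underside
- plug: spark plug 66 mm long, 21 mm thick, lying along its x, a loose bystander standing around the stop. Origin: centre of its underside
There are look-alikes about, which are no part of the job. What is shaped like the cover but yellow is not meant.

How it is judged:
By the outcome, as a careful person would: the job done as asked, in the order asked, and still so for the second after the job is handed in, with the robot touching nothing.
It also fails if it takes over 45 s, if anything falls off the work surface, if the arm or the gripper's body presses on something with over 40 N, if the wrist force passes 120 N, or if a joint passes its speed limit or range.

## Working session

There is one attempt and no reset: what is moved stays moved. The work goes in short steps, Python scripts to look and compute and a tool call to move; the robot and the scene stay as the last step left them, time stands still between calls to the robot, and variables do not carry over. Pictures are saved under pics/ and viewed, at most 10 in all, crops included, and the job is handed in when it is done.

Besides the shell and the picture viewer there is one more tool, called after "Call:" as name(argument=value, ...), one argument or row to a line, values as JSON. arm_command: Moves the arm, as the interface text tells. Its arguments: {"type":"object","properties":{"plan":{"type":"array"},"gripper":{"type":"number"},"force":{"type":"number"}},"required":["plan"]}

```bash
mkdir -p pics; python3 - <<'E'
from station import *
import cv2,numpy as np
o=get_obs();print({k:np.round(v,3) for k,v in o.items()},tcp_to_grasp)
for n in("top","side"):
    im,d=get_image(n);cv2.imwrite(f"pics/{n}0.png",im);np.save(n+"0.npy",d)
    c=calibration(n);print(n,{k:np.round(v,3).tolist() for k,v in c.items()})
E
```

```text
{'t': np.float64(0.0), 'q': array([-1.348,  0.053,  1.614,  0.   ,  1.476, -0.119]), 'dq': array([-0.002,  0.   , -0.001, -0.   , -0.   , -0.001]), 'effort': array([ 3.0000e-03, -3.9368e+01, -3.7017e+01,  0.0000e+00,  7.0000e-03,
        0.0000e+00]), 'tool_pos': array([ 0.209, -0.589,  0.403]), 'tool_rot': array([-3.094, -0.534,  0.   ]), 'contact_force': array([ 0.226, -0.067,  0.866]), 'wrist_torque': array([ 0.042,  0.012, -0.04 ]), 'grip_force': np.float64(0.0), 'opening': np.float64(0.086)} 0.1547
top {'fx': 482.682, 'fy': 482.682, 'cx': 246.906, 'cy': 191.494, 'pose': [[-0.014, 0.993, -0.113, 0.449], [-1.0, -0.012, 0.022, 0.054], [0.021, 0.114, 0.993, 1.263], [0.0, 0.0, 0.0, 1.0]]}
side {'fx': 351.127, 'fy': 351.127, 'cx': 256.291, 'cy': 191.528, 'pose': [[-0.91, 0.272, -0.313, 0.375], [-0.414, -0.553, 0.723, 0.561], [0.023, 0.788, 0.615, 0.486], [0.0, 0.0, 0.0, 1.0]]}
```

View pics/top0.png

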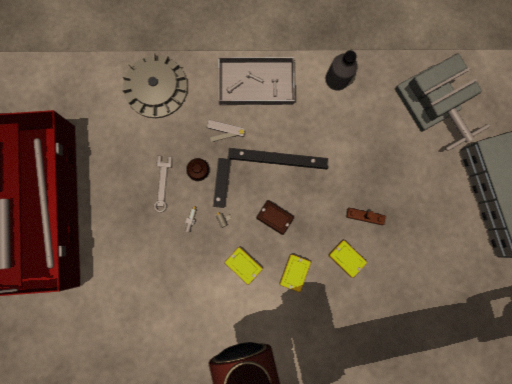

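View pics/side0.png

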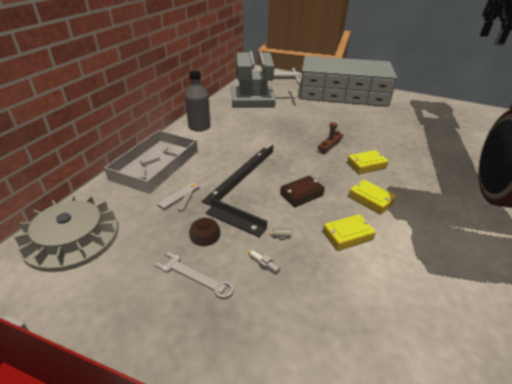

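The top view shows the cover at about (275,217), with the stop's inside corner near (230,162). The condenser is at (222,219), and three yellow look-alikes lie nearer the robot at rows 260–272. The side view agrees. Next I'll measure the cover and stop.

```bash
cat > h.py <<'E'
import cv2,numpy as np
from station import *
def cast(c,uv,z):
    uv=np.atleast_2d(np.float64(uv));P=c["pose"]
    d=np.c_[(uv[:,0]-c["cx"])/c["fx"],-(uv[:,1]-c["cy"])/c["fy"],-np.ones(len(uv))]@P[:3,:3].T
    return P[:3,3]+d*((z-P[2,3])/d[:,2])[:,None]
def proj(c,p):
    q=(np.atleast_2d(p)-c["pose"][:3,3])@c["pose"][:3,:3]
    return np.c_[c["cx"]+c["fx"]*q[:,0]/-q[:,2],c["cy"]-c["fy"]*q[:,1]/-q[:,2]]
E
python3 - <<'E'
from h import *
im=cv2.imread("pics/top0.png");c=calibration("top")
cr=cv2.resize(im[130:290,180:390],None,fx=3.8,fy=3.7,interpolation=cv2.INTER_CUBIC);cv2.imwrite("pics/crop0.png",cr)
d=np.load("top0.npy")
v,u=np.mgrid[:384,:512];P=c["pose"]
cam=np.stack([(u-c["cx"])/c["fx"]*d,-(v-c["cy"])/c["fy"]*d,-d],-1);W=cam@P[:3,:3].T+P[:3,3]
z=W[...,2]
print("bench z",np.median(z[230:240,300:330]),"cover z",np.median(z[212:222,270:280]))
hsv=cv2.cvtColor(im,cv2.COLOR_BGR2HSV)
print(hsv[217,275],hsv[158,270],hsv[190,222],hsv[200,300])
for name,m in (("cover",(z>.014)&(u>250)&(u<300)&(v>195)&(v<240)),("stop",(z>.012)&(u>205)&(u<335)&(v>140)&(v<211))):
    n,l,s,ce=cv2.connectedComponentsWithStats(m.astype(np.uint8))
    for i in range(1,n):
        if s[i,4]>60: print(name,s[i],ce[i],np.round(np.median(W[l==i],0),3))
E
```

```text
bench z -0.00045212123928661807 cover z 0.026366448413944088
[ 10 167  75] [12 58 44] [15 64 48] [ 15  68 124]
cover [256 200  38  35 713] [274.49509116 216.98597475] [ 0.524 -0.043  0.026]
stop [222 156 106  52 358] [262.13128492 167.64804469] [0.664 0.003 0.021]
stop [260 200  24  11 145] [270.2        206.71724138] [ 0.549 -0.03   0.026]
```

View pics/crop0.png

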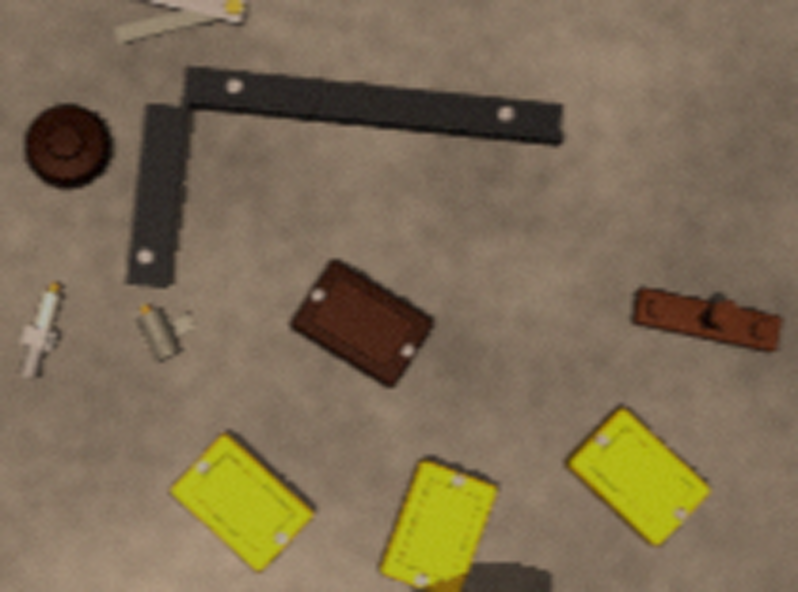

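The crop confirms the layout: the cover's long side is about 0.4 rad off the long leg, and there is clear space between them. I'll fit the lines now.

```bash
cat >> h.py <<'E'
def line(p):
    vx,vy,x,y=cv2.fitLine(np.float32(p[:,:2]),cv2.DIST_HUBER,0,.01,.01).ravel();return np.array([vx,vy]),np.array([x,y])
def cover(im,c,box):
    u0,u1,v0,v1=box;hsv=cv2.cvtColor(im,cv2.COLOR_BGR2HSV)
    m=cv2.inRange(hsv,(0,110,30),(18,255,120));k=np.zeros_like(m);k[v0:v1,u0:u1]=1;m*=k
    cs=cv2.findContours(m,cv2.RETR_EXTERNAL,cv2.CHAIN_APPROX_NONE)[0];ct=max(cs,key=cv2.contourArea)
    p=cast(c,ct[:,0],.026)[:,:2];(ce,sz,a)=cv2.minAreaRect(np.float32(p*1000))
    b=cv2.boxPoints((ce,sz,a));e=max((b[1]-b[0],b[2]-b[1]),key=np.linalg.norm);e=e*np.sign(e[1])
    return np.array(ce)/1000,np.array(sz),np.arctan2(-e[0],e[1])   # yaw of its y axis
E
python3 - <<'E'
from h import *
im=cv2.imread("pics/top0.png");c=calibration("top")
g=cv2.cvtColor(im,cv2.COLOR_BGR2GRAY).astype(float)
def edge(a,t=70):  # first subpixel crossing dark->bright
    i=np.argmax(a>t);return i-1+(t-a[i-1])/(a[i]-a[i-1])
L=[(u,158+edge(g[158+0:180,u])) for u in range(236,252)]+[(u,161+edge(g[161:180,u])) for u in range(252,322)]
S=[(222+edge(g[v,222:240]),v) for v in range(168,202)]
d1,p1=line(cast(c,L,0));d2,p2=line(cast(c,S,0))
d1*=-np.sign(d1[1]);d2*=-np.sign(d2[0])
yaw1=np.arctan2(d1[0],-d1[1]);yaw2=np.arctan2(-d2[1],-d2[0])
t=np.linalg.solve(np.c_[d1,-d2],p2-p1);O=p1+d1*t[0];print("corner",O,"yaw",yaw1,yaw2)
ce,sz,a=cover(im,c,(250,300,195,240));print("cover",ce,sz,a)
y=yaw1;X=np.array([np.cos(y),np.sin(y)]);Y=np.array([-X[1],X[0]])
print("cover in stop",(ce-O)@X,(ce-O)@Y,a-y)
for n,uv in dict(yl=(243,265),ym=(295,272),yr=(348,259),cond=(222,219),puller=(365,216)).items():
    q=cast(c,uv,.02)[0,:2];print(n,q.round(3),round((q-O)@X,3),round((q-O)@Y,3))
E
```

```text
corner [0.68043715 0.06707528] yaw -0.11692937 -0.13362
cover [ 0.52363879 -0.04471577] [81.7473526  55.24139404] -0.57441777
cover in stop -0.1426857764501112 -0.12932028151837532 -0.45748842
yl [0.403 0.039] -0.272 -0.061
ym [ 0.383 -0.094] -0.276 -0.194
yr [ 0.414 -0.23 ] -0.23 -0.327
cond [0.521 0.091] -0.161 0.005
puller [ 0.524 -0.279] -0.115 -0.362
```

```bash
cat >> h.py <<'E'
from scipy.spatial.transform import Rotation as R
O=np.array([.6804,.0671]);YAW=-.12
X=np.array([np.cos(YAW),np.sin(YAW)]);Y=np.array([-X[1],X[0]])
def state():
    o=get_obs();p=o["tool_pos"];M=R.from_rotvec(o["tool_rot"]);q=p[:2]-O;x=M.as_matrix()[:,0]
    print("t %.2f stop-xy %.4f %.4f z %.4f yaw-rel %.3f F"%(o["t"],q@X,q@Y,p[2],np.arctan2(x[1],x[0])-YAW),np.round(o["contact_force"],1),"open",round(float(o["opening"]),3),"q",o["q"].round(2))
    return p,M
def move(x,y,z,yaw):
    "row (cm, rad) to put TCP at stop x,y, height z, tool x at yaw from stop X, pointing down"
    p,M=state();t=np.r_[O+X*x+Y*y,z];T=R.from_euler("z",YAW+yaw)*R.from_euler("x",np.pi)
    print(np.r_[M.inv().apply(t-p)*100,(M.inv()*T).as_rotvec()].round(3).tolist())
E
python3 -c "
from h import *
move(-.21,-.122,.30,0)"
```

```text
t 0.10 stop-xy -0.3891 -0.7074 z 0.4036 yaw-rel 0.462 F [0.2 0.7 0.4] open 0.085 q [-1.35  0.05  1.61 -0.    1.48 -0.12]
[42.111, -44.405, 10.449, -0.002, 0.0, 0.462]
```

Call:
arm_command(
  plan=[
    [[42.1,-44.4,10.4,0,0,0.462],[42.1,-44.4,10.4,0,0,0.462],[42.1,-44.4,10.4,0,0,0.462],[42.1,-44.4,10.4,0,0,0.462],[42.1,-44.4,10.4,0,0,0.462],[42.1,-44.4,10.4,0,0,0.462],[42.1,-44.4,10.4,0,0,0.462],[42.1,-44.4,10.4,0,0,0.462],[42.1,-44.4,10.4,0,0,0.462],[42.1,-44.4,10.4,0,0,0.462],[42.1,-44.4,10.4,0,0,0.462],[42.1,-44.4,10.4,0,0,0.462]],
  ],
  gripper=0,
)

```text
t: 1.1
tool_pos: [0.4092, -0.1361, 0.3204]
tool_rot: [3.136, -0.189, 0.001]
contact_force: [0.8, -0.5, -0.2]
opening: 0.0423
grip_force: 0.0
```

```bash
python3 -c "
from h import *
move(-.21,-.122,.30,0)"
```

```text
t 1.10 stop-xy -0.2449 -0.2342 z 0.3204 yaw-rel -0.001 F [ 0.8 -0.5 -0.2] open 0.042 q [-0.49 -0.38  2.13  0.    1.38  1.2 ]
[3.487, -11.22, 2.041, 0.0, -0.0, -0.001]
```

Call:
arm_command(
  plan=[
    [[2.5,-8,1.5,0,0,0],[2.5,-8,1.5,0,0,0],[2.5,-8,1.5,0,0,0],[2.5,-8,1.5,0,0,0],[2.5,-8,1.5,0,0,0],[2.5,-8,1.5,0,0,0]],
  ],
)

```text
t: 1.6
tool_pos: [0.4433, -0.0626, 0.306]
tool_rot: [3.135, -0.191, -0.0]
contact_force: [-0.5, 0.3, 0.5]
opening: 0.0425
grip_force: 0.0
```

```bash
python3 - <<'E'
from h import *
im,d=get_image("wrist");cv2.imwrite("pics/w1.png",im)
move(-.207,-.122,.18,0)
E
```

```text
t 1.65 stop-xy -0.2198 -0.1574 z 0.3061 yaw-rel -0.002 F [-0.  -0.1  0.3] open 0.043 q [-0.31 -0.31  2.11 -0.    1.34  1.39]
[1.269, -3.549, 12.613, 0.0, -0.0, -0.002]
```

View pics/w1.png

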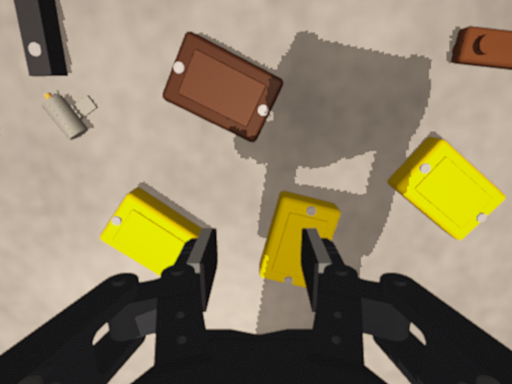

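The wrist view agrees: the cover is at (222,86), the middle yellow at (300,240) and the left yellow at (155,230). The fingers need to come down in the strip between the cover and the yellows.

Call:
arm_command(
  plan=[
    [[1.3,-3.5,0,0,0,0],[1.3,-3.5,3,0,0,0],[1.3,-3.5,7,0,0,0],[1.3,-3.5,9,0,0,0],[1.3,-3.5,9,0,0,0],[1.3,-3.5,9,0,0,0]],
  ],
)

```text
t: 2.15
tool_pos: [0.4601, -0.0296, 0.2153]
tool_rot: [-3.135, 0.192, 0.004]
contact_force: [0.1, -0.5, 0.4]
opening: 0.0422
grip_force: 0.0
```

```bash
python3 - <<'E'
from h import *
c=calibration("top");im,d=get_image("wrist");w=calibration("wrist")
hsv=cv2.cvtColor(im,cv2.COLOR_BGR2HSV);m=cv2.inRange(hsv,(22,120,60),(35,255,255))
for ct in cv2.findContours(m,0,2)[0]:
    if cv2.contourArea(ct)>400:
        p=cast(w,ct[:,0],.026)[:,:2]-O;s=np.c_[p@X,p@Y];i=s[:,0].argmax();print("yellow max x",s[i].round(3),s.min(0).round(3),s.max(0).round(3))
m=cv2.inRange(hsv,(0,110,30),(18,255,140))
for ct in cv2.findContours(m,0,2)[0]:
    if cv2.contourArea(ct)>1500:
        p=cast(w,ct[:,0],.026)[:,:2]-O;s=np.c_[p@X,p@Y];print("brown",s[s[:,0].argmin()].round(3),s.min(0).round(3),s.max(0).round(3))
move(-.207,-.122,.18,0)
E
```

```text
yellow max x [-0.278 -0.188] [-0.318 -0.212] [-0.278 -0.188]
yellow max x [-0.244 -0.093] [-0.276 -0.109] [-0.244 -0.086]
yellow max x [-0.218 -0.172] [-0.248 -0.228] [-0.218 -0.17 ]
yellow max x [-0.215 -0.053] [-0.241 -0.072] [-0.215 -0.035]
brown [-0.179 -0.152] [-0.179 -0.175] [-0.098 -0.081]
t 2.20 stop-xy -0.2062 -0.1223 z 0.2170 yaw-rel -0.002 F [0.4 0.6 0.3] open 0.043 q [-0.23 -0.14  2.14 -0.    1.15  1.47]
[-0.089, -0.031, 3.703, 0.0, -0.001, -0.002]
```

Call:
arm_command(
  plan=[
    [[0,0,1.8,0,0,0],[0,0,3.5,0,0,0],[0,0,3.5,0,0,0],[0,0,3.5,0,0,0],[0.5,0,3.5,0,0,0],[1,0,3.5,0,0,0],[1.5,0,3.5,0,0,0],[2,0,3.5,0,0,0],[2.5,0,3.5,0,0,0],[3,0,3.5,0,0,0],[3.5,0,3.5,0,0,0],[4,0,3.5,0,0,0]],
  ],
)

```text
t: 3.2
tool_pos: [0.5008, -0.0334, 0.1808]
tool_rot: [3.136, -0.189, -0.001]
contact_force: [-1.6, -0.4, -0.1]
opening: 0.0428
grip_force: 0.6
```

```bash
python3 - <<'E'
from h import *
im,d=get_image("top");cv2.imwrite("pics/t2.png",im)
im,d=get_image("wrist");cv2.imwrite("pics/w2.png",im);state()
E
```

```text
t 3.30 stop-xy -0.1658 -0.1213 z 0.1811 yaw-rel -0.000 F [ 0.1  0.2 -0.1] open 0.043 q [-0.21  0.02  2.05  0.    1.07  1.48]
```

View pics/w2.png

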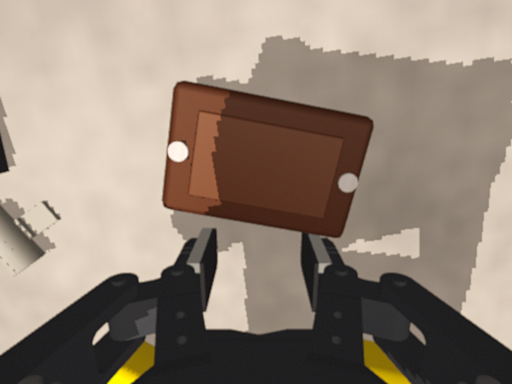

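The cover, centred at (268,160), is turning to align with the two fingers and nothing else has been touched. I'll continue the push.

Call:
arm_command(
  plan=[
    [[0.6,0,0,0,0,0],[1.2,0,0,0,0,0],[1.8,0,0,0,0,0],[2.4,0,0,0,0,0],[3.0,0,0,0,0,0],[3.6,0,0,0,0,0],[4.2,0,0,0,0,0],[4.8,0,0,0,0,0],[5.4,0,0,0,0,0],[6,0,0,0,0,0],[6.6,0,0,0,0,0],[7.2,0,0,0,0,0]],
  ],
)

```text
t: 4.3
tool_pos: [0.5724, -0.042, 0.1809]
tool_rot: [-3.136, 0.189, 0.0]
contact_force: [-0.7, 0.1, -1.1]
opening: 0.0427
grip_force: 0.4
```

Call:
arm_command(
  plan=[
    [[0.5,0,0,0,0,0],[1.0,0,0,0,0,0],[1.4,0,0,0,0,0],[1.7,0,0,0,0,0],[1.7,0,0,0,0,0]],
  ],
)

```text
t: 4.72
tool_pos: [0.5894, -0.0441, 0.1811]
tool_rot: [3.136, -0.189, 0.002]
contact_force: [-0.6, -0.6, -0.5]
opening: 0.0427
grip_force: 0.0
```

```bash
python3 - <<'E'
from h import *
im,d=get_image("wrist");cv2.imwrite("pics/w3.png",im);w=calibration("wrist");state()
ce,sz,a=cover(im,w,(100,400,30,236));q=ce-O;print(q@X,q@Y,sz,a-YAW)
E
```

```text
t 4.77 stop-xy -0.0773 -0.1213 z 0.1811 yaw-rel -0.000 F [-0.6 -0.   0.8] open 0.043 q [-0.2   0.21  1.84  0.    1.09  1.49]
-0.037033034226795165 -0.11851988034356896 [80.32137299 54.16274643] -7.2322786e-05
```

View pics/w3.png

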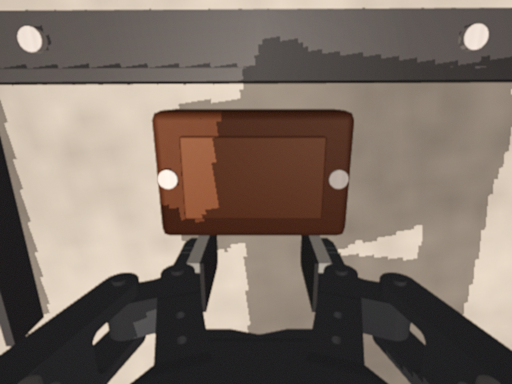

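The cover is now parallel to the long leg and about 9 mm off it, with the cover centred at (253,172) and the leg edge at row 83. I'll close the gap a little, back off, and turn for the end push.

Call:
arm_command(
  plan=[
    [[0.3,0,0,0,0,0],[0.5,0,0,0,0,0],[0.5,0,0,0,0,0],[-0.5,0,0,0,0,0],[-2,0,0,0,0,0],[-3,0,-3,0,0,0],[-3,0,-7,0,0,0],[-3,0,-8,0,0,0],[-3,0,-8,0,0,0]],
  ],
)

```text
t: 5.52
tool_pos: [0.5602, -0.0406, 0.266]
tool_rot: [3.135, -0.188, 0.015]
contact_force: [-0.2, 0.3, 0.3]
opening: 0.043
grip_force: 0.0
```

```bash
python3 - <<'E'
from h import *
im,d=get_image("wrist");w=calibration("wrist")
ce,sz,a=cover(im,w,(100,400,10,230));q=ce-O;print(q@X,q@Y,sz,a-YAW)
move(q@X-.001,q@Y-.042-.011-.014,.26,np.pi/2)
E
```

```text
-0.035089642329247786 -0.11835089392339947 [79.76716614 52.21085358] 4.3526292e-05
t 5.57 stop-xy -0.1073 -0.1213 z 0.2634 yaw-rel -0.000 F [-0.3  0.2 -0. ] open 0.043 q [-0.2   0.03  1.88  0.    1.22  1.49]
[7.117, 6.404, 0.381, 0.005, -0.004, -1.571]
```

Call:
arm_command(
  plan=[
    [[7.2,6.4,0.3,0,0,-1.571],[7.2,6.4,0.3,0,0,-1.571],[7.2,6.4,0.3,0,0,-1.571],[7.2,6.4,0.3,0,0,-1.571],[7.2,6.4,0.3,0,0,-1.571],[7.2,6.4,0.3,0,0,-1.571],[7.2,6.4,0.3,0,0,-1.571],[7.2,6.4,0.3,0,0,-1.571],[7.2,6.4,0.3,0,0,-1.571],[7.2,6.4,0.3,0,0,-1.571],[7.2,6.4,0.3,0,0,-1.571],[7.2,6.4,0.3,0,0,-1.571]],
  ],
  gripper=0.53,
)

```text
t: 6.57
tool_pos: [0.6218, -0.1123, 0.2553]
tool_rot: [-2.414, -2.005, 0.003]
contact_force: [0.7, -0.5, -0.4]
opening: 0.0201
grip_force: 0.0
```

Call:
arm_command(
  plan=[
    [[0,0,0,0,0,-0.1],[0,0,0,0,0,-0.1],[0,0,0,0,0,-0.1],[0,0,0,0,0,-0.1]],
  ],
)

```text
t: 6.9
tool_pos: [0.6223, -0.1125, 0.2566]
tool_rot: [-2.321, -2.114, 0.002]
contact_force: [0.3, 0.0, 0.5]
opening: 0.0202
grip_force: 0.0
```

```bash
python3 - <<'E'
from h import *
im,d=get_image("wrist");cv2.imwrite("pics/w4.png",im);w=calibration("wrist")
ce,sz,a=cover(im,w,(100,430,10,230));q=ce-O;print(q@X,q@Y,sz,a-YAW)
move(-.035,-.186,.181,np.pi/2)
E
```

```text
-0.032943356003359923 -0.11820399244157351 [80.91912079 53.40224838] -0.003676504
t 6.95 stop-xy -0.0360 -0.1853 z 0.2570 yaw-rel 1.598 F [0.6 0.  0.6] open 0.02 q [-0.3   0.2   1.71  0.    1.23 -0.2 ]
[-0.078, 0.113, 7.598, -0.001, -0.0, 0.027]
```

View pics/w4.png

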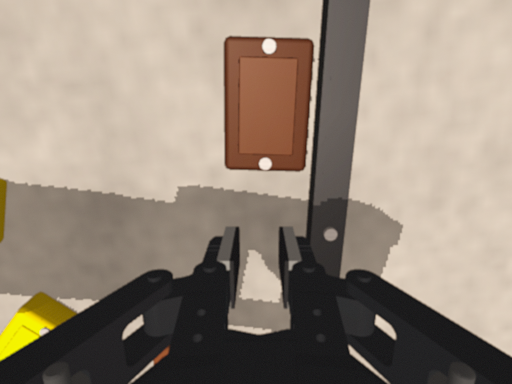

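The cover's end is at (265,168) and the fingers at (260,250) are centred on it, with the long leg clear on the right. I'll descend and push along the leg.

Call:
arm_command(
  plan=[
    [[0,0.1,3,0,0,0.027],[0,0.1,6,0,0,0.027],[0,0.1,7.5,0,0,0.027],[0,0.1,7.5,0,0,0.027],[0,0.1,7.5,0,0,0.027],[0.6,0.1,7.5,0,0,0.027],[1.2,0.1,7.5,0,0,0.027],[1.8,0.1,7.5,0,0,0.027],[2.4,0.1,7.5,0,0,0.027],[3,0.1,7.5,0,0,0.027],[3.6,0.1,7.5,0,0,0.027],[4.2,0.1,7.5,0,0,0.027]],
  ],
)

```text
t: 7.95
tool_pos: [0.6278, -0.0702, 0.1834]
tool_rot: [2.348, 2.086, 0.0]
contact_force: [0.1, -2.0, 1.5]
opening: 0.0201
grip_force: 1.1
```

```bash
python3 - <<'E'
from h import *
im,d=get_image("wrist");w=calibration("wrist")
ce,sz,a=cover(im,w,(100,430,10,236));q=ce-O;print(q@X,q@Y,sz,a-YAW)
state()
E
```

```text
-0.03591741439691844 -0.0878355677674441 [80.50073242 53.1462822 ] 0.0021390244
t 8.00 stop-xy -0.0360 -0.1417 z 0.1831 yaw-rel 1.574 F [0.1 0.4 1.4] open 0.02 q [-0.23  0.29  1.74  0.    1.11 -0.11]
```

Call:
arm_command(
  plan=[
    [[0.6,0,0,0,0,0],[1.2,0,0,0,0,0],[1.8,0,0,0,0,0],[2.4,0,0,0,0,0],[3,0,0,0,0,0],[3.5,0,0,0,0,0],[3.9,0,0,0,0,0],[4.2,0,0,0,0,0],[4.4,0,0,0,0,0],[4.4,0,0,0,0,0]],
  ],
)

```text
t: 8.83
tool_pos: [0.6327, -0.0266, 0.1827]
tool_rot: [-2.348, -2.086, -0.001]
contact_force: [-0.4, 0.2, -0.0]
opening: 0.0201
grip_force: 0.0
```

Call:
arm_command(
  plan=[
    [[0.1,0,0,0,0,0],[0.2,0,0,0,0,0],[0.2,0,0,0,0,0]],
  ],
)

```text
t: 9.08
tool_pos: [0.6328, -0.0251, 0.1827]
tool_rot: [-2.348, -2.086, 0.0]
contact_force: [0.2, -0.5, -0.3]
opening: 0.0199
grip_force: 0.3
```

Call:
arm_command(
  plan=[
    [[0.1,0,0,0,0,0],[0.2,0,0,0,0,0],[0.2,0,0,0,0,0]],
  ],
)

```text
t: 9.33
tool_pos: [0.6331, -0.023, 0.1827]
tool_rot: [-2.348, -2.086, 0.0]
contact_force: [-0.3, -0.8, -0.8]
opening: 0.0201
grip_force: 0.2
```

```bash
python3 - <<'E'
from h import *
im,d=get_image("wrist");w=calibration("wrist")
cv2.imwrite("pics/w5.png",im)
ce,sz,a=cover(im,w,(100,430,10,236));q=ce-O;print(q@X,q@Y,sz,a-YAW)
state()
E
```

```text
-0.035753664693718476 -0.041369240749298986 [81.03922272 53.24774551] 0.0022356883
t 9.38 stop-xy -0.0362 -0.0951 z 0.1827 yaw-rel 1.573 F [-0.9 -0.5  0.2] open 0.02 q [-0.15  0.3   1.73  0.    1.11 -0.04]
```

View pics/w5.png

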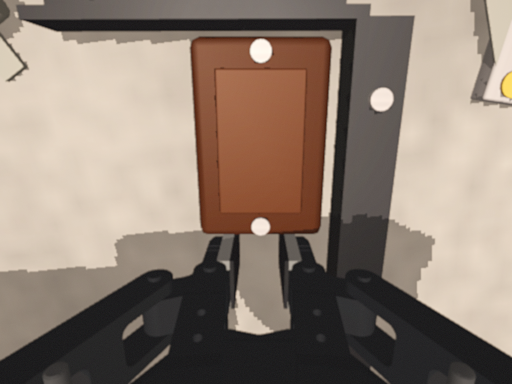

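The cover is near the corner, with a thin gap to the short leg at row 33 and about 5 mm to the long leg on the right. There is no contact force yet, so I'll inch on.

Call:
arm_command(
  plan=[
    [[0.1,0,0,0,0,0],[0.2,0,0,0,0,0],[0.2,0,0,0,0,0]],
  ],
)

```text
t: 9.63
tool_pos: [0.6334, -0.021, 0.1828]
tool_rot: [-2.348, -2.086, -0.0]
contact_force: [0.6, -0.0, -0.1]
opening: 0.0202
grip_force: 0.1
```

Call:
arm_command(
  plan=[
    [[0.1,0,0,0,0,0],[0.1,0,0,0,0,0],[0.1,0,0,0,0,0]],
  ],
)

```text
t: 9.88
tool_pos: [0.6336, -0.0201, 0.183]
tool_rot: [-2.348, -2.087, -0.0]
contact_force: [0.3, -0.4, 0.3]
opening: 0.0201
grip_force: 0.0
```

Call:
arm_command(
  plan=[
    [[0.1,0,0,0,0,0],[0.1,0,0,0,0,0],[0.1,0,0,0,0,0]],
  ],
)

```text
t: 10.13
tool_pos: [0.6337, -0.0192, 0.183]
tool_rot: [2.349, 2.087, 0.0]
contact_force: [0.3, -0.0, -0.7]
opening: 0.0196
grip_force: 0.2
```

Call:
arm_command(
  plan=[
    [[0.1,0,0,0,0,0],[0.1,0,0,0,0,0],[0.1,0,0,0,0,0]],
  ],
)

```text
t: 10.38
tool_pos: [0.6338, -0.0182, 0.183]
tool_rot: [2.348, 2.087, 0.0]
contact_force: [0.2, -0.4, -0.2]
opening: 0.0198
grip_force: 0.4
```

Call:
arm_command(
  plan=[
    [[0.1,0,0,0,0,0],[0.1,0,0,0,0,0],[0.1,0,0,0,0,0]],
  ],
)

```text
t: 10.63
tool_pos: [0.634, -0.0172, 0.183]
tool_rot: [2.348, 2.087, 0.0]
contact_force: [-0.3, -1.1, 0.5]
opening: 0.0198
grip_force: 0.4
```

```bash
python3 - <<'E'
from h import *
im,d=get_image("wrist");w=calibration("wrist")
ce,sz,a=cover(im,w,(100,430,10,236));q=ce-O;print(q@X,q@Y,sz,a-YAW)
g=cv2.cvtColor(im,cv2.COLOR_BGR2GRAY);print(g[15:60:1,230].tolist(),g[15:60,300].tolist())
state()
E
```

```text
-0.03563240048140929 -0.035566396285113905 [81.20842743 53.46612549] 0.0023807883
[124, 125, 124, 124, 124, 124, 124, 124, 123, 125, 125, 125, 125, 124, 125, 125, 125, 125, 128, 124, 93, 51, 40, 51, 63, 70, 77, 85, 93, 97, 103, 105, 107, 106, 105, 106, 105, 105, 106, 105, 105, 105, 105, 104, 105] [116, 115, 116, 117, 116, 115, 118, 117, 118, 117, 119, 118, 118, 119, 117, 118, 118, 119, 121, 117, 83, 42, 39, 51, 60, 69, 73, 77, 81, 87, 89, 94, 94, 91, 91, 92, 93, 91, 91, 92, 92, 93, 90, 91, 91]
t 10.68 stop-xy -0.0360 -0.0892 z 0.1830 yaw-rel 1.573 F [ 0.9 -0.3  0.5] open 0.02 q [-0.14  0.3   1.73  0.    1.11 -0.03]
```

```bash
python3 - <<'E'
from h import *
for n in("wrist","top"):
    im,d=get_image(n);c=calibration(n);cv2.imwrite(f"pics/{n}6.png",im)
    v,u=np.mgrid[:384,:512];cam=np.stack([(u-c["cx"])/c["fx"]*d,-(v-c["cy"])/c["fy"]*d,-d],-1);W=cam@c["pose"][:3,:3].T+c["pose"][:3,3]
    s=np.stack([(W[...,:2]-O)@X,(W[...,:2]-O)@Y,W[...,2]],-1)[d>0]
    def prof(k,lo,hi,fix,a,b):
        for y in np.arange(a,b,.002):
            m=(s[:,1-k]>lo)&(s[:,1-k]<hi)&(abs(s[:,k]-y)<.001);
            if m.any(): print("%d:%d/%d"%(round(y*1e3),round(s[m,2].min()*1e3),round(s[m,2].max()*1e3)),end=" ")
        print()
    print(n,"y-profile over cover");prof(1,-.05,-.02,0,-.02,.05)
    print("y-profile beside");prof(1,-.11,-.08,0,-.02,.05)
    print("x-profile over cover");prof(0,-.06,-.02,0,-.03,.03)
    print("x-profile beyond");prof(0,-.22,-.18,0,-.03,.03)
E
```

```text
wrist y-profile over cover
-20:25/29 -18:26/29 -16:25/29 -14:25/29 -12:25/29 -10:25/29 -8:25/29 -6:24/29 -4:24/28 -2:24/29 0:24/29 2:24/29 4:23/29 6:20/25 8:19/24 10:20/24 12:20/23 16:3/7 18:2/7 20:3/7 22:2/7 24:3/6 
y-profile beside
-20:-2/1 -18:-2/2 -16:-2/2 -14:-2/2 -12:-2/1 -10:-2/1 -8:-2/1 -6:-3/2 -4:-3/1 -2:-2/2 0:-3/1 2:-3/2 4:-2/1 6:-2/24 8:20/24 10:20/24 12:20/23 16:3/7 18:2/9 20:2/10 22:3/10 24:3/5 
x-profile over cover
-30:25/29 -28:25/29 -26:25/29 -24:25/29 -22:25/29 -20:25/29 -18:24/29 -16:23/28 -14:24/28 -12:24/27 -10:22/26 -8:20/25 -4:0/0 -2:-2/2 0:-2/24 2:-2/23 4:20/24 6:20/23 12:3/6 14:3/10 16:3/10 18:3/10 20:3/11 22:3/10 24:3/9 26:3/6 28:3/6 
x-profile beyond

top y-profile over cover
-20:18/29 -18:24/32 -16:24/30 -14:23/28 -12:23/31 -10:23/30 -8:24/30 -6:22/30 -4:23/30 -2:24/28 0:23/28 2:22/27 4:21/24 6:10/28 8:20/24 10:16/25 12:0/5 14:-1/10 16:3/9 18:-1/8 20:0/8 22:2/8 24:-2/6 26:-1/4 28:3/8 30:2/6 32:-1/10 34:1/7 36:-3/5 38:-6/2 40:-5/5 42:-2/5 44:-5/1 46:-8/5 48:-4/-2 
y-profile beside
-20:-6/1 -18:-7/1 -16:-4/1 -14:-4/3 -12:-7/4 -10:-5/0 -8:-5/1 -6:-3/3 -4:-5/3 -2:-3/4 0:-4/6 2:-3/1 4:-4/7 6:6/24 8:19/24 10:2/24 12:-2/8 14:1/8 16:-2/7 18:1/7 20:3/8 22:-1/11 24:1/10 26:0/7 28:1/5 30:0/9 32:0/8 34:1/8 36:-2/6 38:-4/4 40:-5/2 42:-3/3 44:-2/8 46:-6/4 48:-6/2 
x-profile over cover
-30:24/333 -28:25/335 -26:25/331 -24:27/333 -22:26/332 -20:27/330 -18:21/330 -16:21/328 -14:26/328 -12:27/324 -10:28/325 -8:312/322 -6:283/321 -4:309/319 -2:314/316 0:1/314 2:24/310 4:21/306 12:1/1 18:8/8 22:4/4 24:6/6 28:3/3 
x-profile beyond
-30:-2/5 -28:-5/2 -26:-4/1 -24:-3/2 -22:-2/4 -20:-5/3 -18:-4/2 -16:-4/2 -14:-5/3 -12:-5/1 -10:-5/4 -8:-4/4 -6:-5/6 -4:-1/6 -2:-3/2 0:-4/23 2:-7/22 4:18/23 6:19/24 10:3/7 12:0/6 14:2/11 16:-2/12 18:5/7 20:1/8 22:-2/10 24:4/8 26:1/9 28:-1/7
```

View pics/wrist6.png

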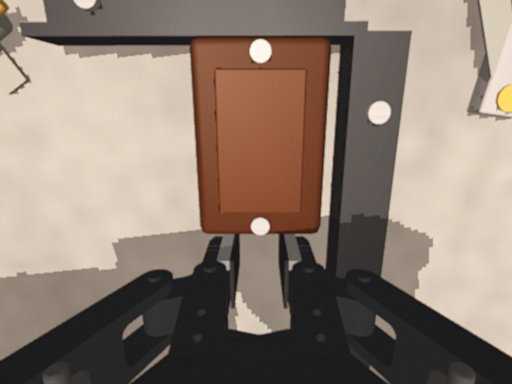

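My corner estimate was about 6 mm off in y. The short leg's face is at y≈+6 mm, and the cover's end is now about touching it at row 38. The long leg gap is still about 7 mm. I'll push until there is a force.

Call:
arm_command(
  plan=[
    [[0.1,0,0,0,0,0],[0.1,0,0,0,0,0],[0.1,0,0,0,0,0]],
  ],
)

```text
t: 11.03
tool_pos: [0.6341, -0.0166, 0.183]
tool_rot: [2.348, 2.086, -0.001]
contact_force: [1.0, -4.5, -0.2]
opening: 0.0203
grip_force: 2.0
```

Call:
arm_command(
  plan=[
    [[0.1,0,0,0,0,0],[0.1,0,0,0,0,0],[0.1,0,0,0,0,0]],
  ],
)

```text
t: 11.28
tool_pos: [0.6342, -0.0163, 0.183]
tool_rot: [2.347, 2.085, -0.003]
contact_force: [0.2, -7.0, 0.3]
opening: 0.0196
grip_force: 3.6
```

Contact is at 7 N. Next I'll back off, turn, and push it onto the long leg.

Call:
arm_command(
  plan=[
    [[-1,0,0,0,0,0],[-2,0,0,0,0,0],[-2,0,-3,0,0,0],[-2,0,-7,0,0,0],[-2,0,-8,0,0,0],[-2,0,-8,0,0,0],[-2,0,-8,0,0,0]],
  ],
)

```text
t: 11.87
tool_pos: [0.632, -0.0354, 0.2638]
tool_rot: [2.348, 2.086, 0.003]
contact_force: [-1.6, -0.1, -0.6]
opening: 0.0199
grip_force: 0.0
```

```bash
python3 -c "
from h import *
move(-.095,-.038,.262,0)"
```

```text
t 11.87 stop-xy -0.0358 -0.1075 z 0.2638 yaw-rel 1.572 F [-1.6 -0.1 -0.6] open 0.02 q [-0.17  0.19  1.71  0.    1.24 -0.06]
[6.964, -5.907, 0.176, 0.001, -0.002, 1.572]
```

Call:
arm_command(
  plan=[
    [[7,-5.9,0,0,0,1.572],[7,-5.9,0,0,0,1.572],[7,-5.9,0,0,0,1.572],[7,-5.9,0,0,0,1.572],[7,-5.9,0,0,0,1.572],[7,-5.9,0,0,0,1.572],[7,-5.9,0,0,0,1.572],[7,-5.9,0,0,0,1.572],[7,-5.9,0,0,0,1.572],[7,-5.9,0,0,0,1.572],[7,-5.9,0,0,0,1.572],[7,-5.9,0,0,0,1.572]],
  ],
)

```text
t: 12.87
tool_pos: [0.5804, 0.0414, 0.2601]
tool_rot: [-3.14, 0.084, 0.007]
contact_force: [-0.5, 0.2, 0.4]
opening: 0.0196
grip_force: 0.0
```

Call:
arm_command(
  plan=[
    [[0,0,0,0,0,0.11],[0,0,0,0,0,0.11],[0,0,0,0,0,0.11],[0,0,0,0,0,0.11]],
  ],
)

```text
t: 13.2
tool_pos: [0.581, 0.0414, 0.2615]
tool_rot: [-3.132, 0.243, 0.004]
contact_force: [-0.6, -0.5, 0.6]
opening: 0.02
grip_force: 0.0
```

```bash
python3 - <<'E'
from h import *
im,d=get_image("wrist");w=calibration("wrist")
ce,sz,a=cover(im,w,(100,430,10,236));q=ce-O;print(q@X,q@Y,sz,a-YAW)
move(-.095,-.038,.182,0)
E
```

```text
-0.03497100420822895 -0.03535653662128807 [81.46987152 54.27479935] 0.008210726
t 13.25 stop-xy -0.0955 -0.0374 z 0.2619 yaw-rel -0.035 F [1.4 0.1 0.1] open 0.02 q [-0.06  0.08  1.83  0.    1.23  1.67]
[0.065, 0.054, 7.992, -0.0, 0.002, -0.035]
```

Call:
arm_command(
  plan=[
    [[0,0,3,0,0,-0.035],[0,0,6,0,0,-0.035],[0,0,7.9,0,0,-0.035],[0,0,7.9,0,0,-0.035],[0,0,7.9,0,0,-0.035],[0.6,0,7.9,0,0,-0.035],[1.2,0,7.9,0,0,-0.035],[1.7,0,7.9,0,0,-0.035],[2.1,0,7.9,0,0,-0.035],[2.4,0,7.9,0,0,-0.035],[2.6,0,7.9,0,0,-0.035],[2.6,0,7.9,0,0,-0.035]],
  ],
)

```text
t: 14.25
tool_pos: [0.6076, 0.0372, 0.1842]
tool_rot: [-3.136, 0.192, -0.001]
contact_force: [0.3, -0.0, 0.1]
opening: 0.0199
grip_force: 0.0
```

Call:
arm_command(
  plan=[
    [[0.1,0,0,0,0,0],[0.2,0,0,0,0,0],[0.2,0,0,0,0,0]],
  ],
)

```text
t: 14.5
tool_pos: [0.609, 0.0371, 0.1837]
tool_rot: [3.136, -0.192, -0.001]
contact_force: [-0.9, -0.8, 0.2]
opening: 0.02
grip_force: 0.6
```

Call:
arm_command(
  plan=[
    [[0.1,0,0,0,0,0],[0.1,0,0,0,0,0],[0.1,0,0,0,0,0]],
  ],
)

```text
t: 14.75
tool_pos: [0.6101, 0.0369, 0.1837]
tool_rot: [-3.136, 0.192, -0.0]
contact_force: [-1.8, 0.2, 0.5]
opening: 0.0203
grip_force: 0.3
```

Call:
arm_command(
  plan=[
    [[0.1,0,0,0,0,0],[0.1,0,0,0,0,0],[0.1,0,0,0,0,0]],
  ],
)

```text
t: 15.0
tool_pos: [0.6107, 0.0368, 0.1837]
tool_rot: [3.136, -0.192, -0.003]
contact_force: [-4.6, -0.8, 2.6]
opening: 0.0202
grip_force: 2.4
```

Call:
arm_command(
  plan=[
    [[0.1,0,0,0,0,0],[0.15,0,0,0,0,0],[0.15,0,0,0,0,0]],
  ],
)

```text
t: 15.25
tool_pos: [0.6114, 0.0368, 0.1837]
tool_rot: [3.136, -0.191, -0.009]
contact_force: [-10.4, -0.4, 7.0]
opening: 0.02
grip_force: 5.3
```

Call:
arm_command(
  plan=[
    [[-1,0,0,0,0,0],[-2.5,0,0,0,0,0],[-2.5,0,-3,0,0,0],[-2.5,0,-7,0,0,0],[-2.5,0,-10,0,0,0],[-2.5,0,-12,0,0,0],[-2.5,0,-12,0,0,0],[-2.5,0,-12,0,0,0]],
  ],
)

```text
t: 15.92
tool_pos: [0.5883, 0.0397, 0.306]
tool_rot: [-3.136, 0.192, -0.009]
contact_force: [0.4, 0.0, -0.6]
opening: 0.0201
grip_force: 0.0
```

```bash
python3 - <<'E'
from h import *
n="wrist";im,d=get_image(n);c=calibration(n);cv2.imwrite(f"pics/w7.png",im);state()
ce,sz,a=cover(im,c,(100,430,10,236));q=ce-O;print(q@X,q@Y,sz,a-YAW)
v,u=np.mgrid[:384,:512];cam=np.stack([(u-c["cx"])/c["fx"]*d,-(v-c["cy"])/c["fy"]*d,-d],-1);W=cam@c["pose"][:3,:3].T+c["pose"][:3,3]
s=np.stack([(W[...,:2]-O)@X,(W[...,:2]-O)@Y,W[...,2]],-1)[d>0]
def prof(k,lo,hi,a,b):
    for y in np.arange(a,b,.002):
        m=(s[:,1-k]>lo)&(s[:,1-k]<hi)&(abs(s[:,k]-y)<.001)
        if m.any(): print("%d:%d/%d"%(round(y*1e3),round(s[m,2].min()*1e3),round(s[m,2].max()*1e3)),end=" ")
    print()
print("y over");prof(1,-.05,-.04,-.008,.016);prof(1,-.02,-.01,-.008,.016)
print("x over");prof(0,-.07,-.06,-.012,.012);prof(0,-.02,-.01,-.012,.012)
E
```

```text
t 15.97 stop-xy -0.0888 -0.0383 z 0.3039 yaw-rel -0.002 F [-0.3  0.5  0.4] open 0.02 q [-0.06  0.05  1.79  0.    1.3   1.63]
-0.02844883374060893 -0.035673549155702526 [80.68685913 53.22821808] 0.00082617253
y over
-8:22/26 -6:22/26 -4:22/25 -2:22/25 0:22/25 2:22/24 4:21/24 6:17/21 8:18/20 10:18/21 12:18/20 14:3/3 
-8:23/27 -6:22/26 -4:22/25 -2:22/24 0:22/25 2:22/25 4:20/24 6:16/21 8:18/21 10:17/21 12:18/20 
x over
-12:20/25 -10:22/25 -8:22/24 -6:22/25 -4:21/25 -2:20/23 0:17/21 2:17/20 4:17/21 6:1/3 8:0/4 10:0/4 
-12:23/26 -10:22/26 -8:22/24 -6:22/24 -4:21/24 -2:21/23 0:18/21 2:18/21 4:17/21 6:0/3 8:1/4 10:1/4
```

View pics/w7.png

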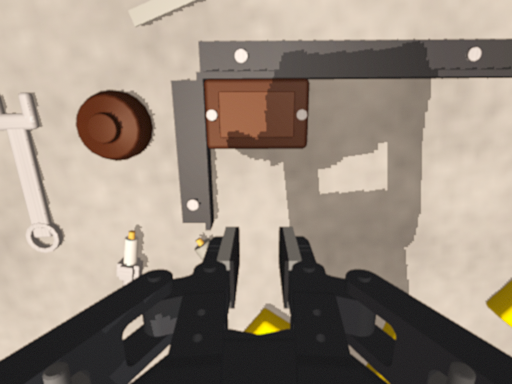

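The cover sits in the corner at (256,114), with no bench visible along either leg, and the hand is clear. The cap, wrench, plug and gauge look undisturbed.

```bash
python3 -c "
from station import finish_job
print(finish_job())"
```

```text
the job is handed in; nothing more can be done
None
```

The points cover is home in the corner of the stop: one long side is against the longer leg, one end is against the shorter leg, and it is square to within 0.001 rad. The other loose things appear untouched, the hand is clear, and I handed the job in at about 16 s.

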